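# Clip the specimen box shut for the trip home

## Robot

A 6-joint arm with a two-finger parallel gripper is mounted at the origin on the work surface. World frame = base frame: x ahead of the robot, y to its left, z up, the work surface at z = 0. Lengths are in m, angles in rad, forces in N, time in s.
With the tool pointing down it reaches from about 0.35 to 0.85 m from the base axis. Payload 8.1 kg.
Tool frame: the origin (TCP) lies on the mounting face of the last link; the fingertips stand 186 mm ahead of it and the grasp point (between the pads) lies 167 mm ahead of it; z points along the fingers, y is the line along which they close (so a half turn about z gives the same grasp; the last joint's range is limited). The gripper opens to 93 mm and grips with 3 to 60 N. Pads are 15 mm wide; open, the fingers measure 128 mm over their backs; the gripper's body (75 mm by 188 mm) begins 65 mm behind the grasp point.
Start: joints at [1.097, 0.13, 1.488, -0, 1.523, -0.085], TCP at [0.227, 0.555, 0.405] pointing down, gripper open.
Joint ranges: [-2.96, 2.96], [-0.89, 2.26], [0.02, 2.5], [-1.34, 4.48], [0, 2.73], [-2.66, 2.66]. Speed limits (rad/s): [2.39, 2.39, 2.79, 3.14, 3.14, 3.14].

## Interface

Orientations are given as a rotation vector (axis times angle).
In Python, from plant import read_state, read_camera, camera_params, close_job gives the robot as it stands. The module is installed in compiled form; this text tells all that it offers.
- The arm moves only by the tool servo_tool, never from a script. Its argument "increments" is a list of rows, each an object with "slide": the shift along the tool's x, y, z in mm, a list of three; "dr": the turn, a rotation vector about the tool's x, y, z in rad, a list of three; "jaw": the closure, from 0 (fully open) to 1 (shut). In form: [{"slide": [x, y, z], "dr": [ax, ay, az], "jaw": jaw}, ...]. A call has 1 to 20 rows; each row is the pose to reach, as a shift and turn from the pose commanded when the call began, along the tool's axes at that moment; what a row does not reach only later rows make up. A row lasts 1/10 s, in which the tool goes at most 50 mm and 8.59 degrees, less where a joint would pass 70% of its speed; a pose out of reach is approached as far as the arm can. A call with a gripper value outside its range is refused whole. The fingers move at their own pace and stop on an object; "force" is the grip in N (left out, the last holds). Time passes only in rows, so rows that repeat a pose let the fingers close. It gives the time, the measured TCP pose, the force, the opening and the grip force at its end, in the units of the state.
- read_state(): the state, without advancing time (a new reading comes with each control period).
- read_camera(name): name is "scene" or "top" or "wrist"; returns (picture, depth): 420x560x3 uint8, red, green, blue; 420x560 float32, m along the optical axis (not along the pixel's ray), 0 where there is no reading.
- camera_params(name): a dict with "fx", "fy", "cx", "cy" (pixels), "rvec" (rotation vector, rad) and "tvec" (3), from world to camera coordinates, as OpenCV has them. Camera axes: x right, y down, z forward; pixel columns grow to the right and rows downward; lengths in m; the calibration is good to about 2 mm. A picture is of the moment at which its call begins: read the wrist's pose just before it. camera_params takes no time and is no camera call; for the wrist camera it gives the pose at the moment of the call.
- close_job(): hands the job in; it is judged then, once.
The state is a dict: "t": time; "q": joint angles; "dq": joint speeds; "joint_torque": joint torques, N m; "tool_pos": TCP position; "orientation": TCP orientation; "force": force on the tool from outside, world axes, zero at the start; "wrist_torque": the same for the moment, N m; "opening": finger opening in m; "gripper_force": force on a finger pad.
Only numpy, scipy, OpenCV 4.12 (cv2) and the standard library are available. Lean on these libraries where they do the work, as an engineer would, in place of code of your own. Each camera call takes 0.05 s, during which the arm holds its last target. There are 200 camera calls.

## Task

The specimen box in the bench tray is to go back to shore: press its lid fully home in the seal, then fold the four clips on the lid's edge down round the rim until each one has snapped shut and lies flat against the box. The old plastic cracks easily, so feel for the snap and never push on the lid, clips or box with more than about 35 N. Leave the box standing in its tray and the beaker, bottle and tube rack where they are.

Things in the scene. Friction and masses are not known exactly. Their poses are not given: they have to be found in the camera images.
- specimen_box: Clear flat clip-lock box of sample jars, 124 mm (its x) by 184 mm (its y), 66 mm high to the rim, a small ledge round it 8 mm below the rim. Origin: centre of its underside, z up; at yaw 0 its -x side faces the robot, +y is the robot's left. About 1 kg; it stands loose on the tray's floor and may slide several mm, then stop, when a clip is pushed.
- tray: Shallow white tray, 144 x 204 mm, walls 22 mm high, floor 4 mm thick, screwed to the bench; origin: centre of its underside, same axes as the box within about 1 degree. The box has some 6 mm play in it each way.
- lid_left_end (a point): Point on the flat top of the pale blue lid (142 x 202 mm, 4 mm thick, a 13 mm border and a thin panel that flexes 1 mm per 8 N), on its long middle line, 70 mm towards the box's +y from the lid's centre: press here. 70 mm above the box's origin when this end is home. At the start the lid is askew in its seal, 3.5 to 5.5 mm proud in the middle and tilted up to 0.022 rad along y.
- lid_right_end (a point): The same 70 mm towards the box's -y, near the lid's other end; also 70 mm above the box's origin when home. The seal is stiff: it gives at 8 to 13 N pressed at an end, stays where it is pushed, and home is a hard stop. Pressing one end may leave the other proud.
- clip_near (a joint): Clip on the box's -x side. 0: hanging down flat against the box, shut; 1.57: straight out level; more: pointing up. Starts at 1.1 to 2.2. Its catch rides over the ledge some 0.2 rad before shut (5 to 10 N, pushed level 22 mm below the hinge), then it snaps to 0 and stays, against a hard stop. Not snapped, it springs back. With the lid not home the catch jams at about 0.5.
- clip_near_hinge (a point): Middle of that clip's hinge line on the lid's edge, 72.5 mm from the lid's centre towards the box's -x (long side), 68 mm above the box's origin with the lid home. Axes as the lid's. The clip is a flat flap 70 mm wide, 28 mm long from the hinge, 2.5 mm thick, pale blue; it swings outwards and up; shut, its outer face is 1.5 mm outside the hinge line.
- clip_far (a joint): Clip on the box's +x side. 0: hanging down flat against the box, shut; 1.57: straight out level; more: pointing up. Starts at 1.1 to 2.2. Its catch rides over the ledge some 0.2 rad before shut (5 to 10 N, pushed level 22 mm below the hinge), then it snaps to 0 and stays, against a hard stop. Not snapped, it springs back. With the lid not home the catch jams at about 0.5.
- clip_far_hinge (a point): Middle of that clip's hinge line on the lid's edge, 72.5 mm from the lid's centre towards the box's +x (long side), 68 mm above the box's origin with the lid home. Axes as the lid's. The clip is a flat flap 70 mm wide, 28 mm long from the hinge, 2.5 mm thick, pale blue; it swings outwards and up; shut, its outer face is 1.5 mm outside the hinge line.
- clip_left (a joint): Clip on the box's +y side. 0: hanging down flat against the box, shut; 1.57: straight out level; more: pointing up. Starts at 1.1 to 2.2. Its catch rides over the ledge some 0.2 rad before shut (5 to 10 N, pushed level 22 mm below the hinge), then it snaps to 0 and stays, against a hard stop. Not snapped, it springs back. With the lid not home the catch jams at about 0.5.
- clip_left_hinge (a point): Middle of that clip's hinge line on the lid's edge, 102.5 mm from the lid's centre towards the box's +y (short side), 68 mm above the box's origin with the lid home. Axes as the lid's. The clip is a flat flap 52 mm wide, 28 mm long from the hinge, 2.5 mm thick, pale blue; it swings outwards and up; shut, its outer face is 1.5 mm outside the hinge line.
- clip_right (a joint): Clip on the box's -y side. 0: hanging down flat against the box, shut; 1.57: straight out level; more: pointing up. Starts at 1.1 to 2.2. Its catch rides over the ledge some 0.2 rad before shut (5 to 10 N, pushed level 22 mm below the hinge), then it snaps to 0 and stays, against a hard stop. Not snapped, it springs back. With the lid not home the catch jams at about 0.5.
- clip_right_hinge (a point): Middle of that clip's hinge line on the lid's edge, 102.5 mm from the lid's centre towards the box's -y (short side), 68 mm above the box's origin with the lid home. Axes as the lid's. The clip is a flat flap 52 mm wide, 28 mm long from the hinge, 2.5 mm thick, pale blue; it swings outwards and up; shut, its outer face is 1.5 mm outside the hinge line.
- beaker: Clear plastic beaker, 92 mm wide and 115 mm high, standing on the bench; origin at the centre of its foot. Bystander.
- sample_bottle: White sample bottle with a red screw cap, 62 mm wide and 100 mm high; origin at the centre of its foot. Bystander.
- tube_rack: White tube rack with four capped tubes, 68 x 108 mm, 84 mm high; origin at the centre of its foot. Bystander.

How it is judged:
On the way:
1. both ends of the lid are pressed home on the box (z of each of lid_left_end, lid_right_end in the frame of specimen_box below 0.0715 m), for 0.2 s.
At the end, for the whole second after the job is handed in: Both ends of the lid are home (within 1.5 mm), all four clips are snapped shut (within 0.06 rad of flat), and the box stands upright and still in its tray (within 14 mm of its middle) (all of step 1 and value of joint each of clip_near, clip_far, clip_left, clip_right below 0.06 rad and horizontal distance between specimen_box and tray below 0.014 m and angle between specimen_box's own z axis and vertical below 0.05 rad and linear speed of specimen_box below 0.01 m/s); the robot touches nothing.
It fails at once if the box, its lid or a clip is pushed with more than 35 N (contact force between any of the fingers, the arm and specimen_box above 35 N).
It fails at once if the beaker, bottle or tube rack is shifted by more than 20 mm or tipped (distance of any of beaker, sample_bottle, tube_rack from where it was at the start of the episode above 0.02 m or angle between any of beaker, sample_bottle, tube_rack's own z axis and vertical above 0.3 rad).
It also fails if it takes over 72 s, if anything falls off the work surface, if the arm or the gripper's body presses on something with over 40 N, if the wrist force passes 120 N, or if a joint passes its speed limit or range.

## Working session

There is one attempt and no reset: what is moved stays moved. The work goes in short steps, Python scripts to look and compute and a tool call to move; the robot and the scene stay as the last step left them, time stands still between calls to the robot, and variables do not carry over. Pictures are saved under pics/ and viewed, at most 10 in all, crops included, and the job is handed in when it is done.

Besides the shell and the picture viewer there is one more tool, called after "Request:" by a JSON object that holds its "method" and its "body". servo_tool: Moves the arm, as the interface text tells. Its arguments: {"type":"object","properties":{"increments":{"type":"array"},"force":{"type":"number"}},"required":["increments"]}

```bash
mkdir -p pics; cat > h.py <<'E'
import numpy as np, cv2
from plant import *
from scipy.spatial.transform import Rotation as R
def cam(n):
    p=camera_params(n); im,d=read_camera(n); return p,im,d
def cloud(p,d):
    v,u=np.mgrid[:420,:560]; z=d
    P=np.stack([(u-p['cx'])/p['fx']*z,(v-p['cy'])/p['fy']*z,z],-1)
    return (P-np.array(p['tvec']).ravel())@R.from_rotvec(np.array(p['rvec']).ravel()).as_matrix()
E
python3 - <<'E'
from h import *
s=read_state(); print({k:np.round(v,3) for k,v in s.items()})
for n in['top','scene']:
    p,im,d=cam(n); print(n,p); np.savez(n,im=im,W=cloud(p,d)); cv2.imwrite(f'pics/{n}0.png',im[...,::-1])
    
E
```

```text
{'t': np.float64(0.0), 'q': array([ 1.097,  0.131,  1.489, -0.   ,  1.523, -0.085]), 'dq': array([ 0.001, -0.   , -0.   , -0.001, -0.001, -0.   ]), 'joint_torque': array([-0.0000e+00, -5.5983e+01, -4.9176e+01,  7.7000e-02,  3.5000e-02,
       -0.0000e+00]), 'tool_pos': array([0.227, 0.555, 0.404]), 'orientation': array([-6.070e-01, -3.082e+00,  3.000e-03]), 'force': array([-0.237, -0.251,  0.394]), 'wrist_torque': array([-0.032,  0.132,  0.01 ]), 'gripper_force': np.float64(0.0), 'opening': np.float64(0.093)}
top {'fx': 543.5309429472073, 'fy': 543.5309429472073, 'cx': 271.2314714741049, 'cy': 211.2567774716925, 'rvec': array([ 2.16153794, -2.20238124,  0.07564139]), 'tvec': array([0.01573791, 0.54919983, 1.63269786])}
scene {'fx': 531.3736077229711, 'fy': 531.3736077229711, 'cx': 277.4941625128339, 'cy': 203.87817323870155, 'rvec': array([ 1.54250746,  2.22995193, -0.70000382]), 'tvec': array([ 0.19014138, -0.37908694,  1.94118337])}
```

View pics/top0.png

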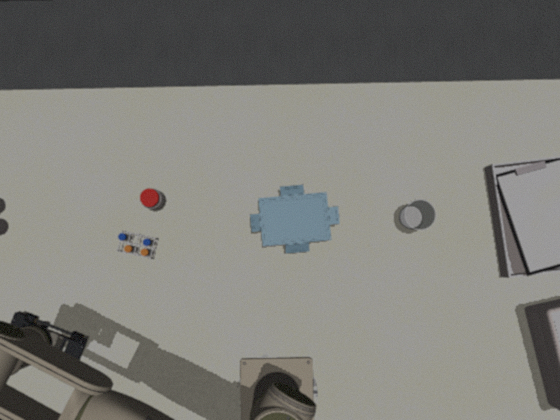

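View pics/scene0.png

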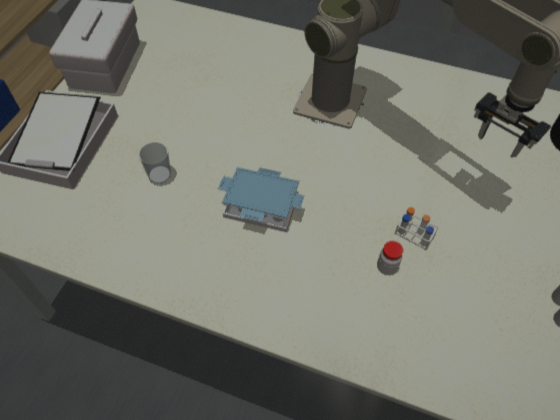

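The top view shows the blue lid at about (295,220) with its four clips sticking out. The bottle (150,198), rack (138,245) and beaker (411,216) all stand well clear. Next I measure the lid and clips from the depth.

```bash
python3 - <<'E'
from h import *
z=np.load('top.npz'); im=z['im'].astype(int); W=z['W']
m=(im[...,2]-im[...,0]>20); m[:150]=0;m[270:]=0;m[:,:240]=0;m[:,350:]=0
print(m.sum(), 'bench z',np.median(W[300:330,330:400,2]))
k=cv2.morphologyEx(m.astype(np.uint8),cv2.MORPH_OPEN,np.ones((30,30)))>0
pts=W[k][:,:2].astype(np.float32); (c,sz,a)=cv2.minAreaRect(pts); print('lid',c,sz,a)
Z=W[k]; A=np.c_[Z[:,:2]-np.array(c),np.ones(len(Z))]; co=np.linalg.lstsq(A,Z[:,2],rcond=None)[0]; print('plane',co)
a=np.deg2rad(a if sz[0]<sz[1] else a-90); ex=np.array([np.cos(a),np.sin(a)])
if ex[0]<0: ex=-ex
ey=np.array([-ex[1],ex[0]]); print('yaw',np.arctan2(ex[1],ex[0]))
Q=W[m]; L=np.c_[(Q[:,:2]-c)@ex,(Q[:,:2]-c)@ey,Q[:,2]]
print('core',L[(abs(L[:,1])>40)&(abs(L[:,1])<90)][:,0].min(),L[(abs(L[:,1])>45)&(abs(L[:,1])<.09)][:,0] if 0 else '')
for nm,ax,s,h in[('near',0,-1,.0725),('far',0,1,.0725),('left',1,1,.1025),('right',1,-1,.1025)]:
    o=L[:,ax]*s; t=L[:,1-ax]; q=(o>h+.001)&(abs(t)<.045)
    print(nm,q.sum(),'out max',o[q].max()-h,'t',np.percentile(t[q],[2,98]))
    for lo in np.arange(0,.035,.004):
        g=q&(o>h+lo)&(o<=h+lo+.004)
        if g.sum(): print('   %.3f z %.4f n%d'%(lo,np.median(L[g,2]),g.sum()))
for nm,cc in[('core x', (abs(L[:,1])>.045)&(abs(L[:,1])<.09)),]:
    print(nm,np.percentile(L[cc,0],[.5,99.5]))
cc=(abs(L[:,0])>.035)&(abs(L[:,0])<.065); print('core y',np.percentile(L[cc,1],[.5,99.5]))
E
```

```text
4001 bench z 0.0004169542241556226
lid (0.514926016330719, -0.06768438965082169) (0.16152626276016235, 0.21113097667694092) 4.841685771942139
plane [-0.43178999  0.16928491  0.08727983]
yaw 0.08450335806735361Traceback (most recent call last):
  File "<stdin>", line 12, in <module>
    return umr_minimum(a, axis, None, out, keepdims, initial, where)
ValueError: zero-size array to reduction operation minimum which has no identity
```

```bash
cat > box.py <<'E'
from h import *
def measure(im,W,roi=None):
    im=im.astype(int); m=(im[...,2]-im[...,0]>20)&(W[...,2]>.04)&(W[...,2]<.12)&(abs(W[...,0]-.515)<.18)&(abs(W[...,1]+.068)<.2)
    P=W[m]; zt=np.median(P[:,2])
    # fit outline rectangle: minimise via lid mask opened
    w=int(np.sqrt(m.sum())*.55); k=cv2.morphologyEx(m.astype(np.uint8),cv2.MORPH_OPEN,np.ones((w,w)))>0
    c,sz,a=cv2.minAreaRect(W[k][:,:2].astype(np.float32)); a=np.deg2rad(a)
    if sz[0]>sz[1]: a-=np.pi/2
    ex=np.array([np.cos(a),np.sin(a)]); ex*=np.sign(ex[0]); ey=np.array([-ex[1],ex[0]])
    c=np.array(c)
    for _ in range(2):
        L=np.c_[(P[:,:2]-c)@ex,(P[:,:2]-c)@ey,P[:,2]]
        g=(abs(L[:,1])>.042)&(abs(L[:,1])<.09); px=np.percentile(L[g,0],[1,99]); g=(abs(L[:,0])>.04)&(abs(L[:,0])<.063); py=np.percentile(L[g,1],[1,99])
        c=c+ex*px.mean()+ey*py.mean()
    L=np.c_[(P[:,:2]-c)@ex,(P[:,:2]-c)@ey,P[:,2]]
    print('n',m.sum(),'c',c.round(4),'yaw %.4f'%np.arctan2(ex[1],ex[0]),'size',np.ptp(px).round(4),np.ptp(py).round(4))
    for y in(-.09,-.07,0,.07,.09):
        g=(abs(L[:,1]-y)<.006)&(abs(L[:,0])<.05); print('  lid y %.2f z %.4f'%(y,np.median(L[g,2])))
    for nm,ax,s,h in[('near',0,-1,.0725),('far',0,1,.0725),('left',1,1,.1025),('right',1,-1,.1025)]:
        o=L[:,ax]*s-h; t=L[:,1-ax]; q=(o>.001)&(o<.04)&(abs(t)<.045)
        print(nm,q.sum(),'' if not q.any() else 'max %.3f  t %s'%(o[q].max(),np.percentile(t[q],[2,98]).round(3)),
         [(round(lo*1000),round(float(np.median(L[q&(o>lo)&(o<=lo+.005),2]))*1 if 0 else float(np.median(L[q&(o>lo)&(o<=lo+.005),2])),4)) for lo in np.arange(0.001,.036,.005) if (q&(o>lo)&(o<=lo+.005)).sum()>3])
    return c,np.arctan2(ex[1],ex[0])
E
python3 - <<'E'
from box import *
z=np.load('top.npz'); c,y=measure(z['im'],z['W'])
s=read_state(); T=R.from_rotvec(s['orientation']); 
print('lid centre in tool mm',T.inv().apply(np.r_[c,.404]-s['tool_pos'])*1000)
p=camera_params('wrist'); Rc=R.from_rotvec(p['rvec']); C=-Rc.inv().apply(p['tvec'])
print('cam in tool',T.inv().apply(C-s['tool_pos']),'axis',T.inv().apply(Rc.inv().apply([0,0,1])),p['fx'])
E
```

```text
Traceback (most recent call last):
  File "box.py", line 13, in measure
    g=(abs(L[:,1])>.042)&(abs(L[:,1])<.09); px=np.percentile(L[g,0],[1,99]); g=(abs(L[:,0])>.04)&(abs(L[:,0])<.063); py=np.percentile(L[g,1],[1,99])
                                                                                                                        ~~~~~~~~~~~~~^^^^^^^^^^^^^^^
IndexError: index -1 is out of bounds for axis 0 with size 0
```

```bash
python3 - <<'E'
from h import *
z=np.load('top.npz'); W=z['W']; im=z['im'].astype(int)
print((W[195:246:5,250:345:8,2]*1000).round().astype(int)); print((im[195:246:10,250:345:8,2]-im[195:246:10,250:345:8,0]))
print(W[220,294])
s=read_state(); T=R.from_rotvec(s['orientation']); 
print('lid centre in tool mm',T.inv().apply(np.r_[.514,-.067,.404]-s['tool_pos'])*1000)
p=camera_params('wrist'); Rc=R.from_rotvec(p['rvec']); C=-Rc.inv().apply(p['tvec'])
print('cam in tool',T.inv().apply(C-s['tool_pos']),'axis',T.inv().apply(Rc.inv().apply([0,0,1])),p['fx'])
E
```

```text
[[   0   -5   -2    2   77   76   81   82   82   82   -2    1]
 [   0   -5   76   82   74   81 1669   85   83   77   -4    1]
 [   4    6   80   78   87   72   73   76   73   71    0    2]
 [   7   -1   73   76   81   83   76   81   77   78   84   74]
 [  70   80   78   79   80   87   80   80   81   80   73   78]
 [   1   74   82   79   78   83   82   79   79   73   79   81]
 [   3   68   81   84   76   74   73   78   80   80   -3   -6]
 [   6   75   78   80   74   79   79   80   69   77   76  -10]
 [  -1    6   75   83   79   76   75   76   67   73   76    7]
 [  -4    3   79   87   82   78   74   73   72   75   -5    1]
 [   5    8   77   87    6   73   79   74    5    0    0    0]]
[[ -2  -9  -8  -7  32  27  31  35  33  37 -11  -9]
 [-12   3  35  34  33  35  33  34  35  33  -9  -8]
 [ 20  35  35  35  32  35  35  36  33  34  33  25]
 [ -1  34  36  33  36  34  36  33  32  36   7  -9]
 [-13  -9  34  34  36  33  33  37  35  32  21  -7]
 [-10  -8  21   8  -5  30  32  31 -15 -14 -16 -10]]
[ 0.51786921 -0.06074865  0.08385094]
lid centre in tool mm [-501.07671894 -466.94447582    0.51854742]
cam in tool [ 0.07340503 -0.00037059  0.01874081] axis [-2.66644869e-01 -6.53404155e-04  9.63794629e-01] 338.77761230226355
```

Request:
{"method": "servo_tool", "body": {"increments": [{"slide":[-501,-467,0],"dr":[0,0,-0.47],"jaw":1},{"slide":[-501,-467,0],"dr":[0,0,-0.47],"jaw":1},{"slide":[-501,-467,0],"dr":[0,0,-0.47],"jaw":1},{"slide":[-501,-467,0],"dr":[0,0,-0.47],"jaw":1},{"slide":[-501,-467,0],"dr":[0,0,-0.47],"jaw":1},{"slide":[-501,-467,0],"dr":[0,0,-0.47],"jaw":1},{"slide":[-501,-467,0],"dr":[0,0,-0.47],"jaw":1},{"slide":[-501,-467,0],"dr":[0,0,-0.47],"jaw":1},{"slide":[-501,-467,0],"dr":[0,0,-0.47],"jaw":1},{"slide":[-501,-467,0],"dr":[0,0,-0.47],"jaw":1},{"slide":[-501,-467,0],"dr":[0,0,-0.47],"jaw":1},{"slide":[-501,-467,0],"dr":[0,0,-0.47],"jaw":1},{"slide":[-501,-467,0],"dr":[0,0,-0.47],"jaw":1},{"slide":[-501,-467,0],"dr":[0,0,-0.47],"jaw":1},{"slide":[-501,-467,0],"dr":[0,0,-0.47],"jaw":1},{"slide":[-501,-467,0],"dr":[0,0,-0.47],"jaw":1},{"slide":[-501,-467,0],"dr":[0,0,-0.47],"jaw":1},{"slide":[-501,-467,0],"dr":[0,0,-0.47],"jaw":1}], "force": 30}}

```text
t: 1.9
tool_pos: [0.5137, -0.0656, 0.4047]
orientation: [0.13, -3.139, -0.0]
force: [0.4, 0.3, 0.4]
opening: 0.0006
gripper_force: 0.0
```

```bash
python3 - <<'E'
from h import *
s=read_state(); print({k:np.round(s[k],4) for k in('t','q','tool_pos','orientation','force','opening')})
p,im,d=cam('wrist'); W=cloud(p,d); np.savez('w1',im=im,W=W,**{k:p[k] for k in p}); cv2.imwrite('pics/w1.png',im[...,::-1])
E
```

```text
{'t': np.float64(1.9), 'q': array([-2.2620e-01, -9.2900e-02,  1.7143e+00,  2.0000e-04,  1.5203e+00,
       -1.8798e+00]), 'tool_pos': array([ 0.5137, -0.0656,  0.4047]), 'orientation': array([ 1.3010e-01, -3.1388e+00, -4.0000e-04]), 'force': array([0.4131, 0.2548, 0.3783]), 'opening': np.float64(0.0006)}
```

View pics/w1.png

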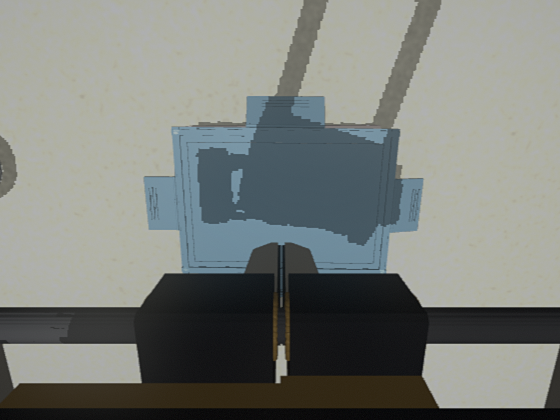

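Far clip is at the top (247–325, 96–128), left clip on the left (144–176, 177–230) and right clip on the right (393–423, 178–230). The lid's upper corners are at (173,127) and (399,130). The gripper hides the near side.

```bash
python3 - <<'E'
from h import *
z=np.load('w1.npz'); W=z['W']; im=z['im'].astype(int)
Rc=R.from_rotvec(z['rvec']); C=-Rc.inv().apply(z['tvec'])
def ray(u,v,h):
    d=Rc.inv().apply([(u-z['cx'])/z['fx'],(v-z['cy'])/z['fy'],1]); return C+d*(h-C[2])/d[2]
m=(im[...,2]-im[...,0]>12)&(W[...,2]>.05)&(W[...,2]<.11); k=m.copy(); k[:132]=0;k[240:]=0;k[:,:185]=0;k[:,380:]=0
P=W[k]; c0=np.array([.514,-.067]); A=np.c_[P[:,:2]-c0,np.ones(len(P))]; co=np.linalg.lstsq(A,P[:,2],rcond=None)[0]; print('plane',co,'sd',(P[:,2]-A@co).std(),'bench',np.median(W[40:80,60:200,2]))
for n,(u,v) in dict(TL=(173,127),TR=(399,130),BL=(182,272),BR=(387,271)).items():
    h=co[2]
    for _ in range(3):
        p=ray(u,v,h); h=co@np.r_[p[:2]-c0,1]
    print(n,p.round(4))
for n,(v0,v1,u0,u1) in dict(far=(99,124,250,322),left=(180,228,147,172),right=(182,228,396,420)).items():
    g=m[v0:v1,u0:u1]; Q=W[v0:v1,u0:u1][g]; print(n,len(Q),Q.min(0).round(4),Q.max(0).round(4))
    ax=0 if n=='far' else 1
    b=np.polyfit(Q[:,ax],Q[:,2],1); print('   slope dz/d%s'%'xy'[ax],b[0])
E
python3 -c "
import cv2;i=cv2.imread('pics/w1.png')[85:285,130:430];cv2.imwrite('pics/w1c.png',cv2.resize(i,None,fx=2.6,fy=2.6,interpolation=2))"
```

```text
plane [-0.00386744  0.01169988  0.07874756] sd 0.0007827623732871897 bench 0.00146160861103207
TL [ 0.4595 -0.1668  0.0778]
TR [0.4454 0.0324 0.0802]
BL [ 0.6001 -0.1582  0.0773]
BR [0.5809 0.0445 0.0798]
far 1796 [ 0.4246 -0.1011  0.0653] [ 0.4504 -0.0365  0.0785]
   slope dz/dx 0.401076526205713
left 1182 [ 0.5075 -0.1919  0.0752] [ 0.5551 -0.1684  0.0804]
   slope dz/dy -0.03253337051434314
right 1072 [0.4907 0.038  0.0724] [0.5355 0.0678 0.0806]
   slope dz/dy -0.1951468859495781
```

View pics/w1c.png

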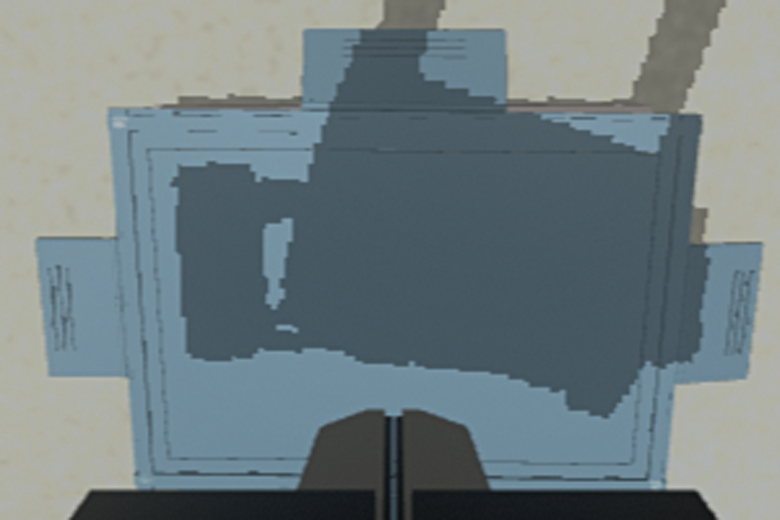

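Image up turns out to be world −x. So the clip at the top is *near*, the one on the left is *right* and the one on the right is *left*. Lid centre is about (0.5225, −0.063), yaw about 0.068, top z about 0.0787, left end higher. The sizes check (200 × 141 mm). Now going down over the left end.

Request:
{"method": "servo_tool", "body": {"increments": [{"slide":[-10,72,40],"dr":[0,0,0.015],"jaw":1},{"slide":[-10,72,80],"dr":[0,0,0.015],"jaw":1},{"slide":[-10,72,110],"dr":[0,0,0.015],"jaw":1},{"slide":[-10,72,125],"dr":[0,0,0.015],"jaw":1},{"slide":[-10,72,130],"dr":[0,0,0.015],"jaw":1},{"slide":[-10,72,133],"dr":[0,0,0.015],"jaw":1},{"slide":[-10,72,135],"dr":[0,0,0.015],"jaw":1},{"slide":[-10,72,135],"dr":[0,0,0.015],"jaw":1}]}}

```text
t: 2.75
tool_pos: [0.5189, 0.0052, 0.2715]
orientation: [-0.103, 3.137, -0.001]
force: [0.1, 0.1, 0.5]
opening: 0.0007
gripper_force: 0.0
```

Request:
{"method": "servo_tool", "body": {"increments": [{"slide":[0,0,2],"dr":[0,0,0],"jaw":1},{"slide":[0,0,4],"dr":[0,0,0],"jaw":1},{"slide":[0,0,5],"dr":[0,0,0],"jaw":1},{"slide":[0,0,6],"dr":[0,0,0],"jaw":1},{"slide":[0,0,6],"dr":[0,0,0],"jaw":1}]}}

```text
t: 3.25
tool_pos: [0.5183, 0.0057, 0.2641]
orientation: [-0.104, 3.14, -0.0]
force: [-0.7, -0.8, 4.3]
opening: 0.0006
gripper_force: 1.9
```

Request:
{"method": "servo_tool", "body": {"increments": [{"slide":[0,0,1],"dr":[0,0,0],"jaw":1},{"slide":[0,0,2],"dr":[0,0,0],"jaw":1},{"slide":[0,0,2],"dr":[0,0,0],"jaw":1}]}}

```text
t: 3.55
tool_pos: [0.5183, 0.0057, 0.2625]
orientation: [-0.104, 3.139, -0.0]
force: [-3.2, -0.1, 8.5]
opening: 0.0004
gripper_force: 4.2
```

Request:
{"method": "servo_tool", "body": {"increments": [{"slide":[0,0,1],"dr":[0,0,0],"jaw":1},{"slide":[0,0,2],"dr":[0,0,0],"jaw":1},{"slide":[0,0,2],"dr":[0,0,0],"jaw":1}]}}

```text
t: 3.85
tool_pos: [0.5183, 0.0057, 0.2606]
orientation: [-0.104, 3.139, -0.0]
force: [-3.4, 0.2, 9.2]
opening: 0.0003
gripper_force: 4.3
```

Request:
{"method": "servo_tool", "body": {"increments": [{"slide":[0,0,1],"dr":[0,0,0],"jaw":1},{"slide":[0,0,2],"dr":[0,0,0],"jaw":1},{"slide":[0,0,2],"dr":[0,0,0],"jaw":1}]}}

```text
t: 4.15
tool_pos: [0.5184, 0.0057, 0.2587]
orientation: [-0.104, 3.139, -0.0]
force: [-2.9, 0.4, 10.0]
opening: 0.0005
gripper_force: 4.9
```

Request:
{"method": "servo_tool", "body": {"increments": [{"slide":[0,0,0.7],"dr":[0,0,0],"jaw":1},{"slide":[0,0,1.4],"dr":[0,0,0],"jaw":1},{"slide":[0,0,1.4],"dr":[0,0,0],"jaw":1}]}}

```text
t: 4.45
tool_pos: [0.5185, 0.0058, 0.2578]
orientation: [-0.104, 3.139, -0.0]
force: [-6.5, 0.2, 13.5]
opening: 0.0006
gripper_force: 7.0
```

Request:
{"method": "servo_tool", "body": {"increments": [{"slide":[0,0,0.7],"dr":[0,0,0],"jaw":1},{"slide":[0,0,1.2],"dr":[0,0,0],"jaw":1},{"slide":[0,0,1.2],"dr":[0,0,0],"jaw":1}]}}

```text
t: 4.75
tool_pos: [0.5185, 0.0057, 0.2571]
orientation: [-0.104, 3.139, -0.0]
force: [-8.1, -0.3, 18.1]
opening: 0.0004
gripper_force: 8.9
```

Request:
{"method": "servo_tool", "body": {"increments": [{"slide":[0,0,-20],"dr":[0,0,0],"jaw":1},{"slide":[0,-45,-20],"dr":[0,0,0],"jaw":1},{"slide":[0,-90,-20],"dr":[0,0,0],"jaw":1},{"slide":[0,-139,-20],"dr":[0,0,0],"jaw":1},{"slide":[0,-139,-12],"dr":[0,0,0],"jaw":1},{"slide":[0,-139,-8],"dr":[0,0,0],"jaw":1},{"slide":[0,-139,-8],"dr":[0,0,0],"jaw":1}]}}

```text
t: 5.45
tool_pos: [0.5267, -0.1321, 0.2617]
orientation: [0.104, -3.138, -0.002]
force: [0.0, 0.3, -0.7]
opening: 0.0003
gripper_force: 0.0
```

Request:
{"method": "servo_tool", "body": {"increments": [{"slide":[0,0,2],"dr":[0,0,0],"jaw":1},{"slide":[0,0,3],"dr":[0,0,0],"jaw":1},{"slide":[0,0,4],"dr":[0,0,0],"jaw":1},{"slide":[0,0,4],"dr":[0,0,0],"jaw":1}]}}

```text
t: 5.85
tool_pos: [0.5275, -0.1322, 0.2595]
orientation: [-0.106, 3.139, 0.001]
force: [-0.7, 2.3, 3.5]
opening: 0.0006
gripper_force: 1.7
```

Request:
{"method": "servo_tool", "body": {"increments": [{"slide":[0,0,0.7],"dr":[0,0,0],"jaw":1},{"slide":[0,0,1.4],"dr":[0,0,0],"jaw":1},{"slide":[0,0,1.4],"dr":[0,0,0],"jaw":1}]}}

```text
t: 6.15
tool_pos: [0.5277, -0.1325, 0.2586]
orientation: [-0.104, 3.139, 0.001]
force: [-2.8, 5.4, 8.3]
opening: 0.0002
gripper_force: 4.3
```

Request:
{"method": "servo_tool", "body": {"increments": [{"slide":[0,0,0.7],"dr":[0,0,0],"jaw":1},{"slide":[0,0,1],"dr":[0,0,0],"jaw":1},{"slide":[0,0,1],"dr":[0,0,0],"jaw":1}]}}

```text
t: 6.45
tool_pos: [0.5277, -0.1326, 0.2581]
orientation: [-0.104, 3.139, 0.001]
force: [-3.6, 4.8, 12.5]
opening: 0.0005
gripper_force: 5.9
```

Request:
{"method": "servo_tool", "body": {"increments": [{"slide":[0,0,0.6],"dr":[0,0,0],"jaw":1},{"slide":[0,0,1],"dr":[0,0,0],"jaw":1},{"slide":[0,0,1],"dr":[0,0,0],"jaw":1}]}}

```text
t: 6.75
tool_pos: [0.5278, -0.1326, 0.2575]
orientation: [-0.104, 3.139, 0.001]
force: [-5.3, 6.1, 16.1]
opening: 0.0009
gripper_force: 7.6
```

Request:
{"method": "servo_tool", "body": {"increments": [{"slide":[0,0,0.6],"dr":[0,0,0],"jaw":1},{"slide":[0,0,0.8],"dr":[0,0,0],"jaw":1},{"slide":[0,0,0.8],"dr":[0,0,0],"jaw":1}]}}

```text
t: 7.05
tool_pos: [0.5278, -0.1326, 0.257]
orientation: [-0.104, 3.138, 0.001]
force: [-6.8, 6.9, 17.6]
opening: 0.0004
gripper_force: 8.9
```

Request:
{"method": "servo_tool", "body": {"increments": [{"slide":[0,0,-20],"dr":[0,0,0],"jaw":1},{"slide":[0,45,-20],"dr":[0,0,0],"jaw":1},{"slide":[0,90,-20],"dr":[0,0,0],"jaw":1},{"slide":[0,139,-20],"dr":[0,0,0],"jaw":1},{"slide":[0,139,-12],"dr":[0,0,0],"jaw":1},{"slide":[0,139,-7],"dr":[0,0,0],"jaw":1},{"slide":[0,139,-5],"dr":[0,0,0],"jaw":1},{"slide":[0,139,-4],"dr":[0,0,0],"jaw":1},{"slide":[0,139,-3],"dr":[0,0,0],"jaw":1},{"slide":[0,139,-2],"dr":[0,0,0],"jaw":1},{"slide":[0,139,-2],"dr":[0,0,0],"jaw":1}]}}

```text
t: 8.15
tool_pos: [0.5184, 0.0046, 0.258]
orientation: [0.1, -3.14, -0.001]
force: [-7.0, 5.2, 12.4]
opening: 0.0001
gripper_force: 6.2
```

Request:
{"method": "servo_tool", "body": {"increments": [{"slide":[0,0,0.7],"dr":[0,0,0],"jaw":1},{"slide":[0,0,1.2],"dr":[0,0,0],"jaw":1},{"slide":[0,0,1.2],"dr":[0,0,0],"jaw":1}]}}

```text
t: 8.45
tool_pos: [0.5184, 0.0046, 0.2574]
orientation: [-0.1, 3.14, 0.001]
force: [-8.4, 4.8, 16.8]
opening: 0.0005
gripper_force: 8.2
```

Both lid ends are home: with 17 N on the lid, the flex-corrected height is 73.3 mm at each end. Next is the near clip.

Request:
{"method": "servo_tool", "body": {"increments": [{"slide":[0,0,-30],"dr":[0,0,0],"jaw":1},{"slide":[35,-25,-30],"dr":[0,0,0],"jaw":1},{"slide":[70,-50,-30],"dr":[0,0,0],"jaw":1},{"slide":[96,-68,-30],"dr":[0,0,0],"jaw":1},{"slide":[96,-68,-20],"dr":[0,0,0],"jaw":1},{"slide":[96,-68,-5],"dr":[0,0,0],"jaw":1},{"slide":[96,-68,0],"dr":[0,0,0],"jaw":1},{"slide":[96,-68,4],"dr":[0,0,0],"jaw":1},{"slide":[96,-68,8],"dr":[0,0,0],"jaw":1},{"slide":[96,-68,12],"dr":[0,0,0],"jaw":1},{"slide":[96,-68,12],"dr":[0,0,0],"jaw":1}]}}

```text
t: 9.55
tool_pos: [0.4268, -0.0683, 0.2433]
orientation: [0.104, -3.139, -0.0]
force: [-0.7, -0.5, -0.6]
opening: 0.0005
gripper_force: 0.0
```

Request:
{"method": "servo_tool", "body": {"increments": [{"slide":[0,0,4],"dr":[0,0,0],"jaw":1},{"slide":[0,0,8],"dr":[0,0,0],"jaw":1},{"slide":[0,0,11],"dr":[0,0,0],"jaw":1},{"slide":[0,0,11],"dr":[0,0,0],"jaw":1}]}}

```text
t: 9.95
tool_pos: [0.4266, -0.0684, 0.2321]
orientation: [0.104, -3.139, -0.0]
force: [-0.4, -1.1, 0.4]
opening: 0.0004
gripper_force: 0.0
```

Request:
{"method": "servo_tool", "body": {"increments": [{"slide":[-3,0,0],"dr":[0,0,0],"jaw":1},{"slide":[-6,0,0],"dr":[0,0,0],"jaw":1},{"slide":[-9,0,0],"dr":[0,0,0],"jaw":1},{"slide":[-9,0,0],"dr":[0,0,0],"jaw":1}]}}

```text
t: 10.35
tool_pos: [0.4358, -0.0678, 0.2324]
orientation: [0.104, -3.139, -0.0]
force: [-4.2, -0.6, -1.3]
opening: 0.0007
gripper_force: 1.7
```

Request:
{"method": "servo_tool", "body": {"increments": [{"slide":[-1,0,0],"dr":[0,0,0],"jaw":1},{"slide":[-2,0,0],"dr":[0,0,0],"jaw":1},{"slide":[-2,0,0],"dr":[0,0,0],"jaw":1}]}}

```text
t: 10.65
tool_pos: [0.4378, -0.0677, 0.2327]
orientation: [0.104, -3.139, -0.0]
force: [-4.9, -0.1, -1.7]
opening: 0.0004
gripper_force: 2.0
```

Request:
{"method": "servo_tool", "body": {"increments": [{"slide":[-1,0,0],"dr":[0,0,0],"jaw":1},{"slide":[-2,0,0],"dr":[0,0,0],"jaw":1},{"slide":[-2,0,0],"dr":[0,0,0],"jaw":1}]}}

```text
t: 10.95
tool_pos: [0.44, -0.0676, 0.2329]
orientation: [-0.104, 3.139, -0.0]
force: [-3.8, -0.3, -2.9]
opening: 0.0005
gripper_force: 1.6
```

Request:
{"method": "servo_tool", "body": {"increments": [{"slide":[-1,0,0],"dr":[0,0,0],"jaw":1},{"slide":[-2,0,0],"dr":[0,0,0],"jaw":1},{"slide":[-2,0,0],"dr":[0,0,0],"jaw":1}]}}

```text
t: 11.25
tool_pos: [0.4424, -0.0675, 0.2332]
orientation: [-0.104, 3.138, -0.0]
force: [-1.6, 0.8, -0.7]
opening: 0.0001
gripper_force: 0.5
```

Request:
{"method": "servo_tool", "body": {"increments": [{"slide":[-1,0,0],"dr":[0,0,0],"jaw":1},{"slide":[-2,0,0],"dr":[0,0,0],"jaw":1},{"slide":[-2,0,0],"dr":[0,0,0],"jaw":1}]}}

```text
t: 11.55
tool_pos: [0.4443, -0.0674, 0.2331]
orientation: [-0.104, 3.139, -0.0]
force: [-0.3, -0.4, -0.2]
opening: 0.0002
gripper_force: 0.0
```

Request:
{"method": "servo_tool", "body": {"increments": [{"slide":[-1,0,0],"dr":[0,0,0],"jaw":1},{"slide":[-2,0,0],"dr":[0,0,0],"jaw":1},{"slide":[-2,0,0],"dr":[0,0,0],"jaw":1}]}}

```text
t: 11.85
tool_pos: [0.4454, -0.0673, 0.2326]
orientation: [0.104, -3.138, 0.0]
force: [-6.0, -1.5, 4.5]
opening: 0.0006
gripper_force: 3.1
```

Force rose to 5 N and fell to zero with the snap, then I met the shut clip. The near clip is in. Going over to the far side.

Request:
{"method": "servo_tool", "body": {"increments": [{"slide":[8,0,0],"dr":[0,0,0],"jaw":1},{"slide":[8,0,-40],"dr":[0,0,0],"jaw":1},{"slide":[0,0,-65],"dr":[0,0,0],"jaw":1},{"slide":[-50,0,-65],"dr":[0,0,0],"jaw":1},{"slide":[-100,0,-65],"dr":[0,0,0],"jaw":1},{"slide":[-140,0,-65],"dr":[0,0,0],"jaw":1},{"slide":[-177,0,-65],"dr":[0,0,0],"jaw":1},{"slide":[-177,0,-55],"dr":[0,0,0],"jaw":1},{"slide":[-177,0,-48],"dr":[0,0,0],"jaw":1},{"slide":[-177,0,-42],"dr":[0,0,0],"jaw":1},{"slide":[-177,0,-36],"dr":[0,0,0],"jaw":1},{"slide":[-177,0,-30],"dr":[0,0,0],"jaw":1},{"slide":[-177,0,-25],"dr":[0,0,0],"jaw":1},{"slide":[-177,0,-25],"dr":[0,0,0],"jaw":1}]}}

```text
t: 13.25
tool_pos: [0.6219, -0.0555, 0.2571]
orientation: [0.104, -3.139, -0.0]
force: [-0.1, 0.7, -0.1]
opening: 0.0005
gripper_force: 0.0
```

Request:
{"method": "servo_tool", "body": {"increments": [{"slide":[0,0,4],"dr":[0,0,0],"jaw":1},{"slide":[0,0,8],"dr":[0,0,0],"jaw":1},{"slide":[0,0,12],"dr":[0,0,0],"jaw":1},{"slide":[0,0,12],"dr":[0,0,0],"jaw":1}]}}

```text
t: 13.65
tool_pos: [0.6222, -0.0555, 0.2449]
orientation: [0.104, -3.139, -0.0]
force: [0.1, 0.0, -0.1]
opening: 0.0006
gripper_force: 0.1
```

Request:
{"method": "servo_tool", "body": {"increments": [{"slide":[0,0,4],"dr":[0,0,0],"jaw":1},{"slide":[0,0,8],"dr":[0,0,0],"jaw":1},{"slide":[0,0,12.5],"dr":[0,0,0],"jaw":1},{"slide":[0,0,12.5],"dr":[0,0,0],"jaw":1}]}}

```text
t: 14.05
tool_pos: [0.622, -0.0554, 0.2321]
orientation: [0.104, -3.138, -0.0]
force: [0.0, 0.2, -1.0]
opening: 0.0004
gripper_force: 0.4
```

Request:
{"method": "servo_tool", "body": {"increments": [{"slide":[3,0,0],"dr":[0,0,0],"jaw":1},{"slide":[6,0,0],"dr":[0,0,0],"jaw":1},{"slide":[8,0,0],"dr":[0,0,0],"jaw":1},{"slide":[8,0,0],"dr":[0,0,0],"jaw":1}]}}

```text
t: 14.45
tool_pos: [0.6146, -0.056, 0.2338]
orientation: [-0.104, 3.138, -0.0]
force: [3.7, -0.2, -1.5]
opening: 0.0002
gripper_force: 1.8
```

Request:
{"method": "servo_tool", "body": {"increments": [{"slide":[1,0,0],"dr":[0,0,0],"jaw":1},{"slide":[2,0,0],"dr":[0,0,0],"jaw":1},{"slide":[2,0,0],"dr":[0,0,0],"jaw":1}]}}

```text
t: 14.75
tool_pos: [0.6127, -0.0562, 0.2337]
orientation: [-0.104, 3.139, -0.0]
force: [5.5, 0.1, -1.2]
opening: 0.0007
gripper_force: 2.3
```

Request:
{"method": "servo_tool", "body": {"increments": [{"slide":[1,0,0],"dr":[0,0,0],"jaw":1},{"slide":[2,0,0],"dr":[0,0,0],"jaw":1},{"slide":[2,0,0],"dr":[0,0,0],"jaw":1}]}}

```text
t: 15.05
tool_pos: [0.61, -0.0563, 0.233]
orientation: [0.104, -3.139, 0.0]
force: [1.8, 0.7, -0.6]
opening: 0.0007
gripper_force: 0.8
```

Request:
{"method": "servo_tool", "body": {"increments": [{"slide":[1,0,0],"dr":[0,0,0],"jaw":1},{"slide":[2,0,0],"dr":[0,0,0],"jaw":1},{"slide":[2,0,0],"dr":[0,0,0],"jaw":1}]}}

```text
t: 15.35
tool_pos: [0.608, -0.0564, 0.233]
orientation: [0.104, -3.139, -0.0]
force: [0.2, -0.6, 0.3]
opening: 0.0006
gripper_force: 0.0
```

Request:
{"method": "servo_tool", "body": {"increments": [{"slide":[1,0,0],"dr":[0,0,0],"jaw":1},{"slide":[2,0,0],"dr":[0,0,0],"jaw":1},{"slide":[2,0,0],"dr":[0,0,0],"jaw":1}]}}

```text
t: 15.65
tool_pos: [0.6066, -0.0565, 0.2333]
orientation: [-0.104, 3.139, 0.0]
force: [4.3, 0.4, -1.7]
opening: 0.0005
gripper_force: 1.8
```

Far clip snapped as well (5.5 N, then zero, then firm contact). Turning 90° and going over to the left clip.

Request:
{"method": "servo_tool", "body": {"increments": [{"slide":[-8,0,0],"dr":[0,0,0],"jaw":1},{"slide":[-8,0,-40],"dr":[0,0,0.1],"jaw":1},{"slide":[0,0,-70],"dr":[0,0,0.25],"jaw":1},{"slide":[10,20,-70],"dr":[0,0,0.4],"jaw":1},{"slide":[20,40,-70],"dr":[0,0,0.55],"jaw":1},{"slide":[30,60,-70],"dr":[0,0,0.7],"jaw":1},{"slide":[45,80,-70],"dr":[0,0,0.85],"jaw":1},{"slide":[60,100,-70],"dr":[0,0,1.0],"jaw":1},{"slide":[75,115,-70],"dr":[0,0,1.15],"jaw":1},{"slide":[82,125,-70],"dr":[0,0,1.3],"jaw":1},{"slide":[82,125,-70],"dr":[0,0,1.45],"jaw":1},{"slide":[82,125,-70],"dr":[0,0,1.571],"jaw":1},{"slide":[82,125,-60],"dr":[0,0,1.571],"jaw":1},{"slide":[82,125,-50],"dr":[0,0,1.571],"jaw":1},{"slide":[82,125,-50],"dr":[0,0,1.571],"jaw":1}]}}

```text
t: 17.15
tool_pos: [0.5155, 0.0627, 0.2807]
orientation: [-2.142, -2.294, 0.005]
force: [-0.3, -0.7, -0.3]
opening: 0.0005
gripper_force: 0.0
```

```bash
python3 - <<'E'
from h import *
s=read_state(); T=R.from_rotvec(s['orientation']); print(s['t'],s['tool_pos'].round(4) if hasattr(s['tool_pos'],'round') else s['tool_pos'],T.as_matrix().round(3),np.round(s['q'],2))
p,im,d=cam('wrist'); np.savez('w2',im=im,W=cloud(p,d),**{k:p[k] for k in p}); cv2.imwrite('pics/w2.png',im[...,::-1])
E
```

```text
17.15 [0.5155 0.0627 0.2807] [[-0.069  0.998 -0.004]
 [ 0.998  0.069 -0.   ]
 [ 0.    -0.004 -1.   ]] [ 0.02  0.01  1.85 -0.    1.29 -0.05]
```

View pics/w2.png

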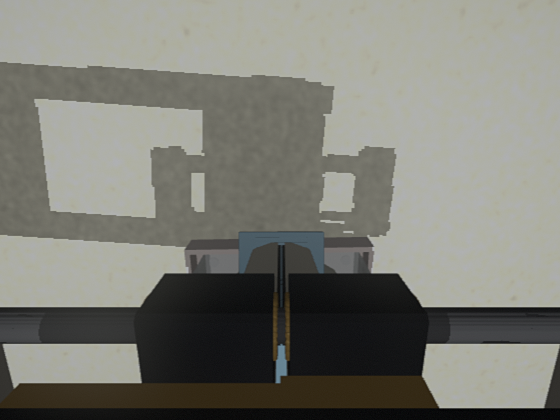

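The fingertips at (281,245) sit centred over the left clip (239–324). Pressing it down.

Request:
{"method": "servo_tool", "body": {"increments": [{"slide":[0,0,8],"dr":[0,0,0],"jaw":1},{"slide":[0,0,14],"dr":[0,0,0],"jaw":1},{"slide":[0,0,20],"dr":[0,0,0],"jaw":1},{"slide":[0,0,25],"dr":[0,0,0],"jaw":1},{"slide":[0,0,30],"dr":[0,0,0],"jaw":1},{"slide":[0,0,35],"dr":[0,0,0],"jaw":1},{"slide":[0,0,35],"dr":[0,0,0],"jaw":1}]}}

```text
t: 17.9
tool_pos: [0.5161, 0.0628, 0.2474]
orientation: [-2.146, -2.293, 0.001]
force: [0.6, 0.1, 0.5]
opening: 0.0006
gripper_force: 0.0
```

Request:
{"method": "servo_tool", "body": {"increments": [{"slide":[0,0,4],"dr":[0,0,0],"jaw":1},{"slide":[0,0,8],"dr":[0,0,0],"jaw":1},{"slide":[0,0,13],"dr":[0,0,0],"jaw":1},{"slide":[0,0,13],"dr":[0,0,0],"jaw":1}]}}

```text
t: 18.3
tool_pos: [0.516, 0.0628, 0.2343]
orientation: [-2.146, -2.293, 0.001]
force: [0.1, 0.0, -0.2]
opening: 0.0007
gripper_force: 0.1
```

Request:
{"method": "servo_tool", "body": {"increments": [{"slide":[-3,0,0],"dr":[0,0,0],"jaw":1},{"slide":[-6,0,0],"dr":[0,0,0],"jaw":1},{"slide":[-8,0,0],"dr":[0,0,0],"jaw":1},{"slide":[-8,0,0],"dr":[0,0,0],"jaw":1}]}}

```text
t: 18.7
tool_pos: [0.5168, 0.0547, 0.2351]
orientation: [-2.147, -2.293, -0.0]
force: [-0.0, 4.0, -1.3]
opening: 0.0002
gripper_force: 1.7
```

Request:
{"method": "servo_tool", "body": {"increments": [{"slide":[-1,0,0],"dr":[0,0,0],"jaw":1},{"slide":[-2,0,0],"dr":[0,0,0],"jaw":1},{"slide":[-2,0,0],"dr":[0,0,0],"jaw":1}]}}

```text
t: 19.0
tool_pos: [0.517, 0.0528, 0.2352]
orientation: [-2.147, -2.293, -0.0]
force: [1.0, 4.9, -2.6]
opening: 0.0004
gripper_force: 1.9
```

Request:
{"method": "servo_tool", "body": {"increments": [{"slide":[-1,0,0],"dr":[0,0,0],"jaw":1},{"slide":[-2,0,0],"dr":[0,0,0],"jaw":1},{"slide":[-2,0,0],"dr":[0,0,0],"jaw":1}]}}

```text
t: 19.3
tool_pos: [0.5171, 0.0507, 0.2352]
orientation: [-2.147, -2.293, 0.0]
force: [-1.6, 4.9, -1.6]
opening: 0.0007
gripper_force: 1.9
```

Request:
{"method": "servo_tool", "body": {"increments": [{"slide":[-1,0,0],"dr":[0,0,0],"jaw":1},{"slide":[-2,0,0],"dr":[0,0,0],"jaw":1},{"slide":[-2,0,0],"dr":[0,0,0],"jaw":1}]}}

```text
t: 19.6
tool_pos: [0.5173, 0.0485, 0.2353]
orientation: [2.147, 2.293, -0.0]
force: [-0.3, 3.0, -1.3]
opening: 0.0006
gripper_force: 1.2
```

Request:
{"method": "servo_tool", "body": {"increments": [{"slide":[-1,0,0],"dr":[0,0,0],"jaw":1},{"slide":[-2,0,0],"dr":[0,0,0],"jaw":1},{"slide":[-2,0,0],"dr":[0,0,0],"jaw":1}]}}

```text
t: 19.9
tool_pos: [0.5176, 0.0463, 0.2354]
orientation: [2.147, 2.293, -0.0]
force: [-0.1, -0.0, -1.0]
opening: 0.0004
gripper_force: 0.1
```

Request:
{"method": "servo_tool", "body": {"increments": [{"slide":[-1,0,0],"dr":[0,0,0],"jaw":1},{"slide":[-2,0,0],"dr":[0,0,0],"jaw":1},{"slide":[-2,0,0],"dr":[0,0,0],"jaw":1}]}}

```text
t: 20.2
tool_pos: [0.5177, 0.045, 0.2355]
orientation: [-2.147, -2.294, -0.001]
force: [0.6, 3.1, 0.3]
opening: 0.0002
gripper_force: 1.9
```

Request:
{"method": "servo_tool", "body": {"increments": [{"slide":[-0.5,0,0],"dr":[0,0,0],"jaw":1},{"slide":[-1.5,0,0],"dr":[0,0,0],"jaw":1},{"slide":[-1.5,0,0],"dr":[0,0,0],"jaw":1}]}}

```text
t: 20.5
tool_pos: [0.5176, 0.0444, 0.2354]
orientation: [-2.145, -2.293, -0.003]
force: [-0.8, 9.7, 1.7]
opening: 0.0007
gripper_force: 5.0
```

Left clip snapped too. Now the right one.

Request:
{"method": "servo_tool", "body": {"increments": [{"slide":[8,0,0],"dr":[0,0,0],"jaw":1},{"slide":[8,0,-40],"dr":[0,0,0],"jaw":1},{"slide":[0,0,-70],"dr":[0,0,0],"jaw":1},{"slide":[-45,0,-70],"dr":[0,0,0],"jaw":1},{"slide":[-90,0,-70],"dr":[0,0,0],"jaw":1},{"slide":[-135,0,-70],"dr":[0,0,0],"jaw":1},{"slide":[-180,0,-70],"dr":[0,0,0],"jaw":1},{"slide":[-220,0,-70],"dr":[0,0,0],"jaw":1},{"slide":[-238,0,-70],"dr":[0,0,0],"jaw":1},{"slide":[-238,0,-60],"dr":[0,0,0],"jaw":1},{"slide":[-238,0,-52],"dr":[0,0,0],"jaw":1},{"slide":[-238,0,-44],"dr":[0,0,0],"jaw":1},{"slide":[-238,0,-37],"dr":[0,0,0],"jaw":1},{"slide":[-238,0,-30],"dr":[0,0,0],"jaw":1},{"slide":[-238,0,-24],"dr":[0,0,0],"jaw":1},{"slide":[-238,0,-18],"dr":[0,0,0],"jaw":1},{"slide":[-238,0,-14],"dr":[0,0,0],"jaw":1},{"slide":[-238,0,-14],"dr":[0,0,0],"jaw":1}]}}

```text
t: 22.3
tool_pos: [0.5332, -0.1941, 0.2486]
orientation: [-2.146, -2.293, 0.0]
force: [0.7, -0.4, -0.4]
opening: 0.0002
gripper_force: 0.0
```

Request:
{"method": "servo_tool", "body": {"increments": [{"slide":[0,0,4],"dr":[0,0,0],"jaw":1},{"slide":[0,0,8],"dr":[0,0,0],"jaw":1},{"slide":[0,0,14],"dr":[0,0,0],"jaw":1},{"slide":[0,0,14],"dr":[0,0,0],"jaw":1}]}}

```text
t: 22.7
tool_pos: [0.5329, -0.1941, 0.2341]
orientation: [-2.146, -2.292, 0.001]
force: [-0.5, -0.6, -1.3]
opening: 0.0007
gripper_force: 0.3
```

Request:
{"method": "servo_tool", "body": {"increments": [{"slide":[3,0,0],"dr":[0,0,0],"jaw":1},{"slide":[6,0,0],"dr":[0,0,0],"jaw":1},{"slide":[8,0,0],"dr":[0,0,0],"jaw":1},{"slide":[8,0,0],"dr":[0,0,0],"jaw":1}]}}

```text
t: 23.1
tool_pos: [0.5329, -0.1863, 0.2355]
orientation: [2.146, 2.293, -0.001]
force: [0.4, -3.7, -1.0]
opening: 0.0005
gripper_force: 1.7
```

Request:
{"method": "servo_tool", "body": {"increments": [{"slide":[1,0,0],"dr":[0,0,0],"jaw":1},{"slide":[2,0,0],"dr":[0,0,0],"jaw":1},{"slide":[2,0,0],"dr":[0,0,0],"jaw":1}]}}

```text
t: 23.4
tool_pos: [0.5328, -0.1844, 0.2355]
orientation: [2.146, 2.293, -0.0]
force: [0.2, -5.3, -1.3]
opening: 0.0005
gripper_force: 2.1
```

Request:
{"method": "servo_tool", "body": {"increments": [{"slide":[1,0,0],"dr":[0,0,0],"jaw":1},{"slide":[2,0,0],"dr":[0,0,0],"jaw":1},{"slide":[2,0,0],"dr":[0,0,0],"jaw":1}]}}

```text
t: 23.7
tool_pos: [0.5326, -0.1823, 0.2354]
orientation: [2.147, 2.293, -0.0]
force: [0.0, -4.5, -1.9]
opening: -0.0
gripper_force: 2.1
```

Request:
{"method": "servo_tool", "body": {"increments": [{"slide":[1,0,0],"dr":[0,0,0],"jaw":1},{"slide":[2,0,0],"dr":[0,0,0],"jaw":1},{"slide":[2,0,0],"dr":[0,0,0],"jaw":1}]}}

```text
t: 24.0
tool_pos: [0.5324, -0.1803, 0.2353]
orientation: [2.147, 2.293, -0.0]
force: [0.3, -5.5, -1.3]
opening: 0.0005
gripper_force: 2.0
```

Request:
{"method": "servo_tool", "body": {"increments": [{"slide":[1,0,0],"dr":[0,0,0],"jaw":1},{"slide":[2,0,0],"dr":[0,0,0],"jaw":1},{"slide":[2,0,0],"dr":[0,0,0],"jaw":1}]}}

```text
t: 24.3
tool_pos: [0.5323, -0.1783, 0.2353]
orientation: [2.147, 2.293, -0.0]
force: [0.5, -4.6, -1.2]
opening: 0.0008
gripper_force: 2.0
```

Request:
{"method": "servo_tool", "body": {"increments": [{"slide":[1,0,0],"dr":[0,0,0],"jaw":1},{"slide":[2,0,0],"dr":[0,0,0],"jaw":1},{"slide":[2,0,0],"dr":[0,0,0],"jaw":1}]}}

```text
t: 24.6
tool_pos: [0.5321, -0.1762, 0.2352]
orientation: [-2.147, -2.293, 0.0]
force: [0.3, -4.0, -1.5]
opening: 0.0004
gripper_force: 2.0
```

The force is steady at about 5 N, so the box is sliding in the tray. Carrying on until it stops.

Request:
{"method": "servo_tool", "body": {"increments": [{"slide":[1,0,0],"dr":[0,0,0],"jaw":1},{"slide":[2,0,0],"dr":[0,0,0],"jaw":1},{"slide":[2,0,0],"dr":[0,0,0],"jaw":1}]}}

```text
t: 24.9
tool_pos: [0.532, -0.1738, 0.2351]
orientation: [-2.146, -2.293, -0.001]
force: [0.4, -2.4, -1.7]
opening: 0.0005
gripper_force: 0.9
```

Request:
{"method": "servo_tool", "body": {"increments": [{"slide":[1,0,0],"dr":[0,0,0],"jaw":1},{"slide":[2,0,0],"dr":[0,0,0],"jaw":1},{"slide":[2,0,0],"dr":[0,0,0],"jaw":1}]}}

```text
t: 25.2
tool_pos: [0.5319, -0.1718, 0.2352]
orientation: [-2.146, -2.293, -0.001]
force: [1.0, -0.0, -0.0]
opening: 0.0004
gripper_force: 0.1
```

Request:
{"method": "servo_tool", "body": {"increments": [{"slide":[1,0,0],"dr":[0,0,0],"jaw":1},{"slide":[2,0,0],"dr":[0,0,0],"jaw":1},{"slide":[2,0,0],"dr":[0,0,0],"jaw":1}]}}

```text
t: 25.5
tool_pos: [0.5318, -0.1705, 0.2353]
orientation: [2.146, 2.293, -0.001]
force: [-0.1, -4.7, -1.2]
opening: 0.0004
gripper_force: 2.1
```

Right clip snapped. Backing off and up to look.

Request:
{"method": "servo_tool", "body": {"increments": [{"slide":[-8,0,0],"dr":[0,0,0],"jaw":1},{"slide":[-20,0,-30],"dr":[0,0,0],"jaw":1},{"slide":[-25,0,-80],"dr":[0,0,0],"jaw":1},{"slide":[-25,0,-125],"dr":[0,0,0],"jaw":1},{"slide":[-25,0,-170],"dr":[0,0,0],"jaw":1},{"slide":[-25,0,-170],"dr":[0,0,0],"jaw":1},{"slide":[-25,0,-170],"dr":[0,0,0],"jaw":1}]}}

```text
t: 26.2
tool_pos: [0.5338, -0.1955, 0.407]
orientation: [2.145, 2.291, 0.002]
force: [0.3, 0.5, -1.1]
opening: 0.0008
gripper_force: 0.0
```

```bash
python3 - <<'E'
from h import *
p,im,d=cam('wrist'); np.savez('w3',im=im,W=cloud(p,d),**{k:p[k] for k in p}); cv2.imwrite('pics/w3.png',im[...,::-1])
p,im,d=cam('scene'); np.savez('s3',im=im,W=cloud(p,d)); cv2.imwrite('pics/s3.png',cv2.resize(im[140:260,190:330,::-1],None,fx=4.5,fy=4.5,interpolation=2))
E
```

```text
(no output)
```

View pics/w3.png

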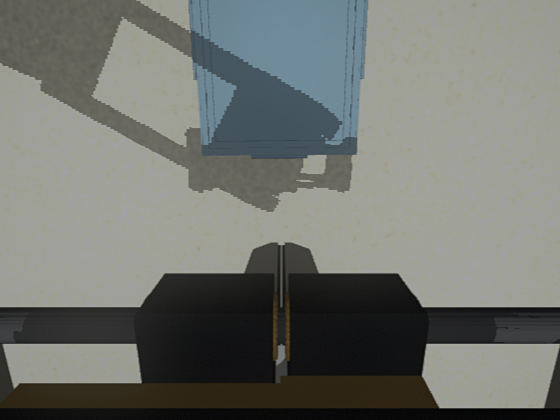

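View pics/s3.png

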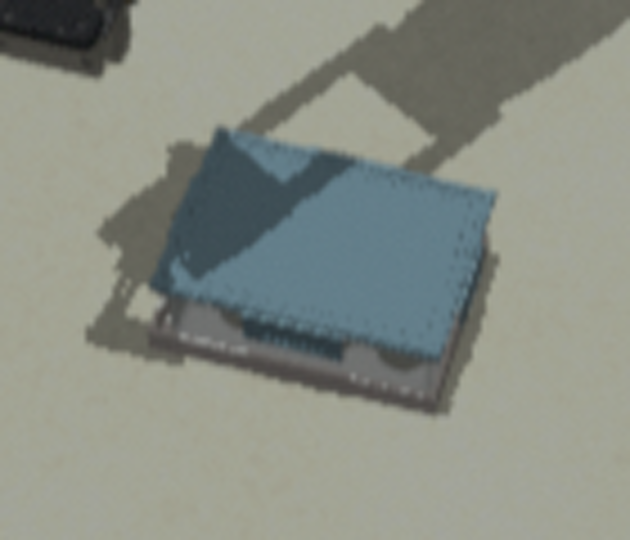

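The wrist view shows the near and far clips as thin slivers along the lid's sides at u≈192 and u≈365. The right clip is folded under the edge at (250–307,157). In the scene crop the far clip hangs flat at (290,338) and nothing sticks out at the left end. Last checks are the lid height and the bystanders.

```bash
python3 - <<'E'
from h import *
z=np.load('w3.npz'); W=z['W']; im=z['im'].astype(int)
m=(im[...,2]-im[...,0]>10)&(W[...,2]>.05)&(W[...,2]<.11); m[145:]=0; m[:,:215]=0; m[:,345:]=0
P=W[m]
for lo in np.arange(-.17,.06,.03):
    g=(P[:,1]>lo)&(P[:,1]<lo+.03)
    if g.sum()>50: print('y %.3f z %.4f'%(lo+.015,P[g,2].mean()))
p,im,d=cam('top'); Wt=cloud(p,d); i=im.astype(int); W0=np.load('top.npz')
b=(i[...,2]-i[...,0]>20)&(Wt[...,2]>.03)&(abs(Wt[...,0]-.52)<.15)&(abs(Wt[...,1]+.06)<.2)
print('blue extent px',np.argwhere(b).min(0),np.argwhere(b).max(0), 'y ext',np.percentile(Wt[b][:,1],[.2,99.8]))
for n,(r,c) in dict(bottle=(198,150),rack=(245,138),beaker=(216,411)).items():
    A=im[r-18:r+18,c-25:c+25].astype(int); B=W0['im'][r-18:r+18,c-25:c+25].astype(int); print(n,'diff',abs(A-B).mean().round(2))
print(read_state()['t'])
E
```

```text
y -0.155 z 0.0749
y -0.125 z 0.0750
y -0.095 z 0.0749
y -0.065 z 0.0749
y -0.035 z 0.0748
blue extent px [193 257] [245 326] y ext [-0.15280242  0.04443014]
bottle diff 7.99
rack diff 7.94
beaker diff 16.86
26.35
```

```bash
python3 -c "
from plant import *
print(close_job())"
```

```text
the job is handed in; nothing more can be done
None
```

The lid is pressed home at both ends and all four clips have snapped shut, with forces staying at or below about 20 N; the box stands in its tray, the bystanders were never approached, and the job was handed in at about 26 s.

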